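# Put the board feeder's gear lever into third

### The job

The board feeder's gear lever stands in neutral, somewhere on the left half of its H-shaped gate. With the fingertips, push the lever across to the right-hand end of neutral, then push it forward, away from the robot, fully home into the right-hand forward slot, which is third gear. Only push it, gently and without going into any of the other three slots: do not grip the knob, and leave everything else on the bench where it stands.

Things in the scene. Friction and masses are not known exactly. Their poses are not given: they have to be found in the camera images.
- gearbox: grey feed gearbox fixed to the bench, 200 (x) x 190 (y) x 103 mm high, with a black roller on its far side reaching to x = 174 mm (79 mm high). Origin: centre of its underside. Its +x is forward (away from the robot), +y left, z up; turned up to 0.45 rad either way on the bench. On top, a steel plate with the black H-shaped opening
- gate (a point): centre of the H, on the plate's top face, 103 mm above the bench; axes as the gearbox. A neutral channel runs along y; at its left and right ends a slot goes forward and one backward. Slots 15 mm, channel 18 mm wide; the lever's rod is 10 mm thick
- knob (a point): centre of the lever's knob, an upright black square block, 36 x 36 mm across and 70 mm long along the lever, 165 mm from the lever's pivot (185 mm above the bench when upright). Axes as the gearbox when upright; tilts with the lever. Below it the bare rod goes down into the gate
- across (a joint): tilt of the lever to the right (rad); pivot on the gearbox's centre, 20 mm above the bench. -0.305: left end (slots first, forward, and second, backward); 0: middle; +0.305: right end (third, forward; fourth, backward). 0.1 rad moves the knob 16 mm. The lever enters the right-hand slots only above about 0.26. It takes about 3 N at the knob and stays where it is left
- fore (a joint): tilt of the lever forward (rad), about the same pivot: 0 in neutral (play of 0.04 either way), +0.305 fully home in a forward slot, -0.305 in a backward slot. The same stiffness; stays where it is left
- knob_near: the knob's flat near face (towards the robot), 28 x 68 mm; origin at its centre, 18 mm from the knob's centre
- knob_far: the knob's far face; origin at its centre, 18 mm from the knob's centre
- knob_left: the knob's left face; origin at its centre, 18 mm from the knob's centre
- knob_right: the knob's right face; origin at its centre, 18 mm from the knob's centre
- glue: bystander: white glue bottle, 60 mm across, 170 mm high, standing to the right of the gearbox; origin under its centre
- screwdriver: bystander: screwdriver lying to the left of the gearbox; origin under its middle
- tape: bystander: black tape measure, 70 x 36 x 66 mm, standing on the near side of the gearbox; origin under its centre
- offcut: bystander: wooden offcut, 130 x 45 x 30 mm, lying to the left of the gearbox; origin under its centre
- jar: bystander: glass jar with a steel lid, 72 mm across, 85 mm high, on the left of the bench; origin under its centre
- hammer: bystander: hammer lying on the right of the bench; origin under its middle
- clamp: bystander: steel bar clamp with a wooden handle, 280 mm long, lying on the left of the bench; origin under the middle of its bar

How it is judged (in metres and radians):
On the way, in this order (a step that is already met when the one before it is completed fails the run):
1. the lever is across at the right-hand end of neutral (value of joint across above 0.24 rad and value of joint fore between -0.08 and 0.08 rad), for 0.1 s.
2. the lever is home in the right-hand forward slot (value of joint across above 0.22 rad and value of joint fore above 0.275 rad), for 0.2 s.
At the end, for the whole second after the job is handed in: the lever is at rest in the right-hand forward slot: across above 0.22 rad, fore above 0.275 of 0.305 rad (all of step 2 and velocity of joint across between -0.05 and 0.05 rad/s and velocity of joint fore between -0.05 and 0.05 rad/s); the robot touches nothing.
It fails at once if the lever is pushed into one of the other three slots (value of joint fore below -0.13 rad or (value of joint fore above 0.13 rad and value of joint across below 0.1 rad)).
It fails at once if the knob is gripped: the fingers press on two opposite faces at once, over 1.5 N each ((contact force between the fingers and knob_left above 1.5 N and contact force between the fingers and knob_right above 1.5 N) or (contact force between the fingers and knob_near above 1.5 N and contact force between the fingers and knob_far above 1.5 N)).
It fails at once if the knob is rammed: over 60 N on one face (contact force between anything else and knob_near above 60 N or contact force between anything else and knob_far above 60 N or contact force between anything else and knob_left above 60 N or contact force between anything else and knob_right above 60 N).
It fails at once if something else on the bench is shifted or lifted by more than 30 mm (distance of any of glue, screwdriver, tape, offcut, jar, hammer, clamp from where it was at the start of the episode above 0.03 m).
It fails at once if the glue bottle or the jar is tipped over (angle between any of glue, jar's own z axis and vertical above 0.5 rad).
It also fails if it takes over 42 s, if anything falls off the work surface, if the arm or the gripper's body presses on something with over 40 N, if the wrist force passes 120 N, or if a joint passes its speed limit or range.

### The arm

A 6-joint arm with a two-finger parallel gripper is mounted at the origin on the work surface. World frame = base frame: x ahead of the robot, y to its left, z up, the work surface at z = 0. Lengths are in mm, angles in rad, forces in N, time in s.
With the tool pointing down it reaches from about 350 to 875 mm from the base axis. Payload 4.2 kg.
Tool frame: the origin (TCP) lies midway between the tips of the shut fingers; the grasp point (between the pads) lies 19 mm behind it; z points along the fingers, y is the direction in which the jaws open and shut (so a half turn about z gives the same grasp; the last joint's range is limited). The gripper opens to 85 mm and grips with 20 to 120 N. Pads are 22 mm wide; open, the fingers measure 114 mm over their backs; the gripper's body (76 mm by 85 mm) begins 54 mm behind the grasp point. The pads swing forward as they close: fully open they stand 13 mm farther back than shut.
Start: joints at [-1.001, 0.385, 0.008, 0, -1.194, -0.259], TCP at [191.153, -595.029, 231.312] pointing down, gripper open.
Joint ranges: [-3.14, 3.14], [-1.21, 2.06], [-1.07, 1.41], [-3.16, 2.05], [-2.99, -0.16], [-3.1, 3.1]. Speed limits (rad/s): [2.79, 2.79, 3.14, 3.14, 3.14, 3.14].

### API

Orientations are given as a unit quaternion [x, y, z, w].
In Python, from bench import arm gives the robot as it stands.
- The arm moves only by the tool send_rows, never from a script. Its arguments are lists of equal length, an entry for each row: "translation": the shift along the tool's x, y, z in mm, a list of three; "dr": the turn, a rotation vector about the tool's x, y, z in degrees, a list of three; "grip": the finger opening in mm, from 0 to 85.4. In form: {"translation": [[dx, dy, dz], ...], "dr": [[ax, ay, az], ...], "grip": [grip, ...]}. A call has exactly 5 rows; each row shifts and turns the commanded pose from where the row before left it, along the tool's axes as they then stand; what a row does not reach is not made up. A row lasts 1/8 s, in which the tool goes at most 62.5 mm and 10.7 degrees, less where a joint would pass 70% of its speed; a pose out of reach is approached as far as the arm can. A call with a gripper value outside its range is refused whole. The fingers move at their own pace and stop on an object; the grip force is fixed at half the most. Time passes only in rows, so rows that do not move let the fingers close, or fill a call up. It gives the time, the measured TCP pose, the force and the opening at its end, in the units of the state.
- arm.read_state(): the state, without advancing time (a new reading comes with each control period).
- arm.get_image(name): name is "scene" or "side" or "wrist"; returns the picture (384x512x3 uint8, red, green, blue); there is no depth.
- arm.camera_info(name): a dict with "fx", "fy", "cx", "cy" (pixels), "D" ([k1, k2, p1, p2, k3] as OpenCV has them; the pictures are not rectified), "cam_to_world" (4x4, takes a point from camera to world coordinates). Camera axes: x right, y down, z forward; pixel columns grow to the right and rows downward; lengths in mm; the calibration is good to about 2 mm. A picture is of the moment at which its call begins: read the wrist's pose just before it. camera_info takes no time and is no camera call; for the wrist camera it gives the pose at the moment of the call.
- arm.job_done(): hands the job in, once; it reports no verdict.
Trained networks look in the newest picture that a camera, given by its name, has taken for a name from the list of things; names that differ only in an ending like _2 or _b are one class to them, and where a whole thing is asked for, a point or a joint stands for the part that bears it (a point fixed in the world has none). Each returns a list of dicts, best first, with "confidence" (0 to 1); they miss things now and then, are a little off and sometimes report something else, mostly with a low value. They report only what shows in the picture. A call takes as long as a camera call.
- arm.search_frame(thing, camera): "xyz" ([x, y, z] in mm, in world coordinates, good to about 4 mm: the middle of the surface that is visible of it).
- arm.place_of(thing, camera): "xyz" ([x, y, z] in mm, in world coordinates, good to about 4 mm: a listed point, or the origin of a listed thing).
The state is a dict: "clock": time; "joints": joint angles; "joint_vel": joint speeds; "joint_efforts": joint torques, N m; "position": TCP position; "ee_rot": TCP orientation; "contact_force": force on the tool from outside, world axes, zero at the start; "wrist_torque": the same for the moment, N m; "gripper_width": finger opening in mm.
Only numpy, scipy, OpenCV 4.12 (cv2) and the standard library are available. Lean on these libraries where they do the work, as an engineer would, in place of code of your own. Each camera call takes 0.05 s, during which the arm holds its last target.

## Working session

There is one attempt and no reset: what is moved stays moved. The work goes in short steps, Python scripts to look and compute and a tool call to move; the robot and the scene stay as the last step left them, time stands still between calls to the robot, and variables do not carry over. Pictures are saved under pics/ and viewed, and the job is handed in when it is done.

Besides the shell and the picture viewer there is one more tool, called after "Request:" as name(argument=value, ...) on one line, values as JSON. send_rows: Moves the arm, as the interface text tells. Its arguments: {"type":"object","properties":{"translation":{"type":"array"},"dr":{"type":"array"},"grip":{"type":"array"}},"required":["translation","dr","grip"]}

```bash
mkdir -p pics
python3 - <<'E'
from bench import arm
import cv2
print(arm.read_state())
for n in ["scene","side"]:
    im=arm.get_image(n); cv2.imwrite(f"pics/{n}0.png",im[:,:,::-1])
    i=arm.camera_info(n); print(n,i['fx'],i['cam_to_world'])
    for t in ["gearbox","gate","knob","knob_near","knob_left","glue","tape"]:
        print(t,[(r['xyz'],r['confidence']) for r in arm.place_of(t,n)][:2])
E
```

```text
{'clock': 0.0, 'joints': array([-1.00138842e+00,  3.85592257e-01,  6.62703037e-03, -5.04399919e-04,
       -1.19397095e+00, -2.58613202e-01]), 'joint_vel': array([0.00042752, 0.00163172, 0.00072697, 0.00255349, 0.0009746 ,
       0.00105788]), 'joint_efforts': array([ 3.65755341e-04, -3.92290378e+01,  1.88407284e+01,  4.18655008e+00,
       -4.61956457e-03,  1.82302983e-06]), 'position': array([ 190.98895183, -594.50053747,  230.19968509]), 'ee_rot': array([-1.54680648e-01,  9.87963915e-01,  1.07383126e-03, -2.15812870e-04]), 'contact_force': array([ 0.17195364,  0.90374581, -0.74762409]), 'wrist_torque': array([-0.01595384,  0.06831294,  0.00050575]), 'gripper_width': 85.2263557692158}
scene 461.22598506673756 [[ 7.21034831e-01  4.08701405e-01 -5.59528314e-01  1.47748484e+03]
 [ 6.92881770e-01 -4.30951362e-01  5.78096684e-01 -9.49400334e+02]
 [-4.86056200e-03 -8.04514813e-01 -5.93912696e-01  1.11218686e+03]
 [ 0.00000000e+00  0.00000000e+00  0.00000000e+00  1.00000000e+00]]
gearbox [([588.6, -5.4, -0.0], 0.91)]
gate [([638.2, 462.0, -0.5], 0.63)]
knob [([583.6, 2.7, 182.8], 0.64)]
knob_near []
knob_left []
glue [([628.7, -181.4, 2.2], 0.94), ([587.3, -8.3, 104.5], 0.36)]
tape [([431.6, -49.0, -5.7], 0.82)]
side 367.87288442259074 [[-9.74179519e-01 -1.16811921e-01  1.93207761e-01  3.00033571e+02]
 [-2.25195847e-01  5.63976134e-01 -7.94492134e-01  9.96869567e+02]
 [-1.61584142e-02 -8.17487550e-01 -5.75719559e-01  8.32420005e+02]
 [ 0.00000000e+00  0.00000000e+00  0.00000000e+00  1.00000000e+00]]
gearbox [([589.4, -10.0, 0.3], 0.65), ([642.3, 458.9, -1.4], 0.51)]
gate [([589.9, -9.0, 102.4], 0.75)]
knob [([583.3, -0.2, 182.4], 0.72), ([586.7, 143.0, 4.2], 0.54)]
knob_near [([565.0, 1.7, 184.6], 0.58)]
knob_left [([579.8, 18.2, 187.7], 0.51)]
glue [([628.9, -185.3, -0.6], 0.56)]
tape [([433.4, -49.9, -1.1], 0.88)]
```

View pics/scene0.png

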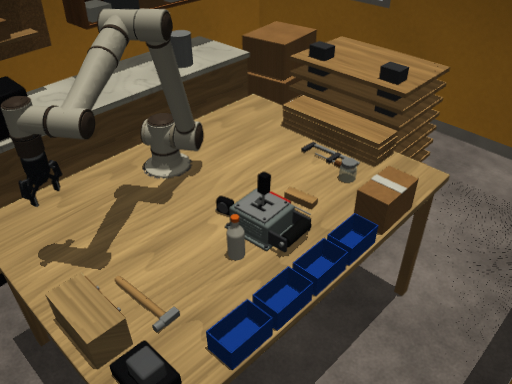

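View pics/side0.png

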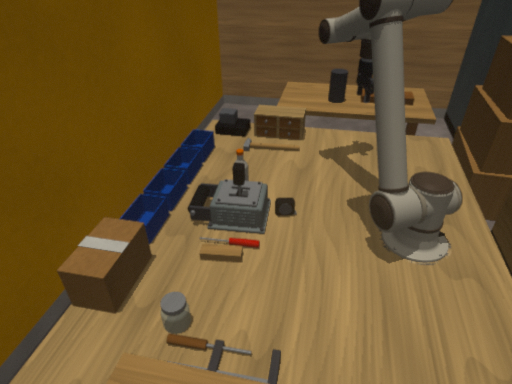

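Run:
```python
import cv2
a=cv2.imread("pics/scene0.png")[160:260,205:325]; b=cv2.imread("pics/side0.png")[140:240,180:300]
cv2.imwrite("pics/z1.png",cv2.resize(a,None,fx=6,fy=6,interpolation=cv2.INTER_CUBIC))
cv2.imwrite("pics/z2.png",cv2.resize(b,None,fx=6,fy=6,interpolation=cv2.INTER_CUBIC))
```

```text
(no output)
```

View pics/z1.png

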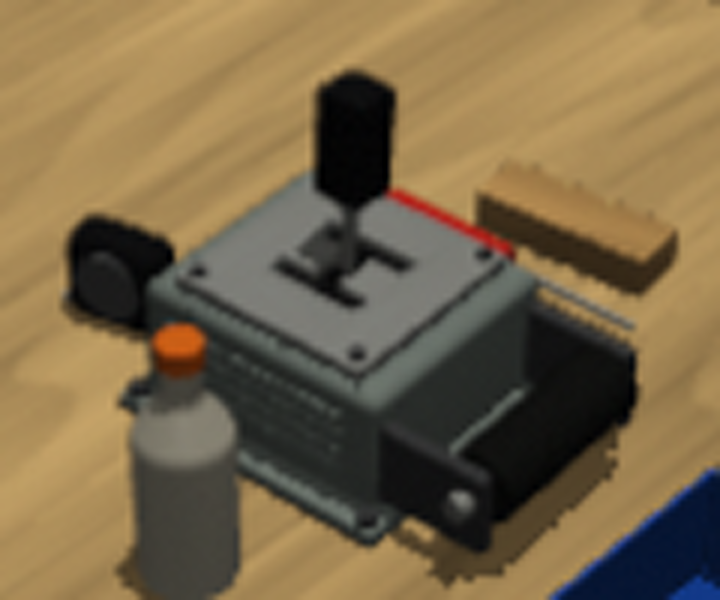

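View pics/z2.png

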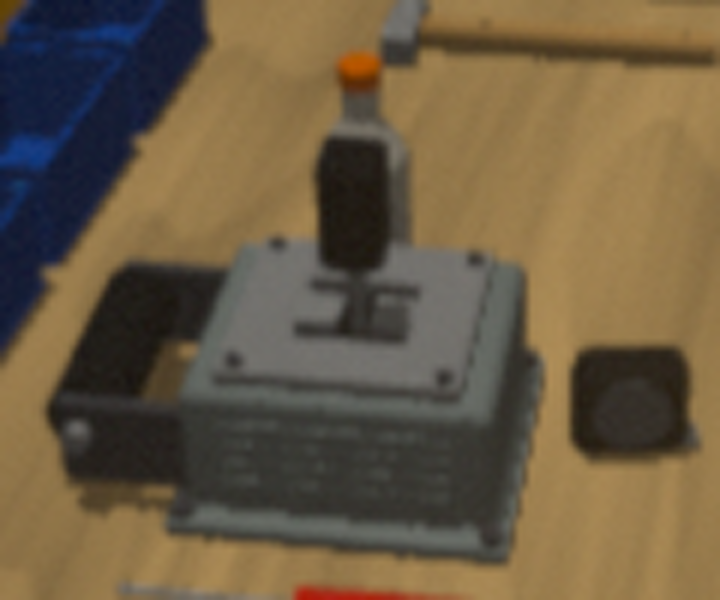

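The zooms show the plate's four corner screws: scene zoom (198,271), (357,353), (484,254), and side zoom (278,243), (476,258), (444,376), (233,360). The knob is close to the middle of the H. I'll get the yaw by backprojecting the screws.

```bash
cat > h.py <<'E'
from bench import arm
import numpy as np, cv2
def ray(n,uv,z):
    i=arm.camera_info(n);K=np.array([[i['fx'],0,i['cx']],[0,i['fy'],i['cy']],[0,0,1]])
    p=cv2.undistortPoints(np.array(uv,float).reshape(-1,1,2),K,np.array(i['D'],float))[:,0]
    T=np.array(i['cam_to_world']);d=np.c_[p,np.ones(len(p))]@T[:3,:3].T
    return T[:3,3]+d*((z-T[2,3])/d[:,2])[:,None]
E
python3 - <<'E'
from h import *
s=np.array([(198,271),(357,353),(484,254)])/6+[205,160]
b=np.array([(278,243),(476,258),(444,376),(233,360)])/6+[180,140]
P=ray("scene",s-.4,105);Q=ray("side",b-.4,105)
print(P.round(1),Q.round(1),Q.mean(0),(P[0]+P[2])/2)
ya=lambda v:np.degrees(np.arctan2(v[1],v[0]))
print(ya(P[1]-P[0]),ya(P[2]-P[1])-90,ya(Q[0]-Q[1]),ya(Q[3]-Q[2]),ya(Q[3]-Q[0])-90,ya(Q[2]-Q[1])-90)
E
```

```text
[[534.1 -77.7 105. ]
 [653.6 -68.  105. ]
 [645.6  50.6 105. ]] [[652.3 -67.2 105. ]
 [531.9 -75.3 105. ]
 [524.6  43.6 105. ]
 [643.5  53.  105. ]] [588.08998661 -11.49634371 105.        ] [589.85807758 -13.52696927 105.        ]
4.625238518228198 3.8730143352637043 3.8307207778832275 4.534633030250103 4.2083370764525085 3.5090803911642183
```

Request:
send_rows(translation=[[0,0,-15],[0,0,-25],[0,0,-25],[0,0,-25],[0,0,-15]], dr=[[0,0,2.7],[0,0,2.7],[0,0,2.8],[0,0,2.7],[0,0,2.8]], grip=[0,0,0,0,0])

```text
clock: 1.42
position: [191.2, -595.3, 338.0]
ee_rot: [-0.035, 0.999, -0.001, 0.0]
contact_force: [0.6, -0.1, -0.2]
gripper_width: -0.1
```

```bash
cat > w.py <<'E'
from h import *
import sys
from scipy.spatial.transform import Rotation as R
s=arm.read_state();p=s['position'];r=R.from_quat(s['ee_rot'])
x=r.as_matrix()[:,0];y=r.as_matrix()[:,1];print(s['clock'],p.round(1),'x',x.round(3),'y',y.round(3),'F',s['contact_force'].round(1),s['gripper_width'])
f=np.array([.9974,.0715]);l=np.array([-.0715,.9974]);d=p[:2]-[589,-11]
print("gate frame fwd,left",d@f,d@l)
if len(sys.argv)>3:
    t=[float(v) for v in sys.argv[1:4]]
    w=np.r_[np.array([589,-11])+t[0]*f+t[1]*l,t[2]]
    print("tool shift",r.inv().apply(w-p).round(1))
E
python3 w.py -2 75 330
```

```text
1.425 [ 191.2 -595.3  338. ] x [-0.998 -0.07  -0.001] y [-0.07   0.998 -0.002] F [ 0.6 -0.1 -0.2] -0.13937053462309507
gate frame fwd,left -438.53473880206644 -554.3349056680743
tool shift [-435.6  630.     7. ]
```

Request:
send_rows(translation=[[-15,22,0],[-30,43,0],[-30,43,0],[-30,43,0],[-30,43,0]], dr=[[0,0,0],[0,0,0],[0,0,0],[0,0,0],[0,0,0]], grip=[0,0,0,0,0])

```text
clock: 2.05
position: [312.5, -390.4, 336.5]
ee_rot: [-0.036, 0.999, -0.0, 0.0]
contact_force: [0.5, -0.2, 0.0]
gripper_width: -0.2
```

Request:
send_rows(translation=[[-30,43,0],[-30,43,0],[-30,43,0],[-30,43,0],[-30,43,0]], dr=[[0,0,0],[0,0,0],[0,0,0],[0,0,0],[0,0,0]], grip=[0,0,0,0,0])

```text
clock: 2.68
position: [446.7, -165.0, 336.7]
ee_rot: [-0.036, 0.999, -0.0, 0.001]
contact_force: [-0.4, 0.7, 0.4]
gripper_width: 0.1
```

Request:
send_rows(translation=[[-30,43,0],[-30,43,0],[-30,43,0],[-30,43,0],[-15,22,0]], dr=[[0,0,0],[0,0,0],[0,0,0],[0,0,0],[0,0,0]], grip=[0,0,0,0,0])

```text
clock: 3.3
position: [567.7, 38.6, 335.8]
ee_rot: [-0.037, 0.999, -0.0, -0.0]
contact_force: [0.3, -0.1, -0.5]
gripper_width: -0.1
```

```bash
python3 w.py -2 75 330
```

```text
3.3 [567.7  38.6 335.8] x [-0.997 -0.074  0.001] y [-0.074  0.997 -0.   ] F [ 0.3 -0.1 -0.5] -0.13470778520758675
gate frame fwd,left -17.700680624357705 51.01484267847367
tool shift [-15.8  23.9   5.8]
```

Now above, left of the knob. I'll move over and take a look from the wrist camera before descending.

Request:
send_rows(translation=[[-8,12,0],[-8,12,0],[0,0,6],[0,0,0],[0,0,0]], dr=[[0,0,0],[0,0,0],[0,0,0],[0,0,0],[0,0,0]], grip=[0,0,0,0,0])

```text
clock: 3.92
position: [580.9, 60.8, 330.6]
ee_rot: [-0.035, 0.999, -0.0, 0.0]
contact_force: [-0.0, -0.5, -1.9]
gripper_width: -0.3
```

```bash
python3 w.py -2 75 178
python3 - <<'E'
from h import *
im=arm.get_image("wrist"); cv2.imwrite("pics/w1.png",im[:,:,::-1])
for t in ["gate","knob","gearbox"]:
    print(t,[(r['xyz'],r['confidence']) for r in arm.place_of(t,"wrist")][:2])
E
```

```text
3.925 [580.9  60.8 330.6] x [-0.997 -0.071 -0.   ] y [-0.071  0.997 -0.   ] F [-0.  -0.5 -1.9] -0.2658609801242057
gate frame fwd,left -2.9906783987724435 72.22227071882462
tool shift [ -0.9   2.8 152.6]
gate [([587.0, -9.9, 104.3], 0.85)]
knob [([584.0, 0.3, 183.6], 0.95)]
gearbox [([588.7, -11.2, 1.2], 0.72)]
```

View pics/w1.png

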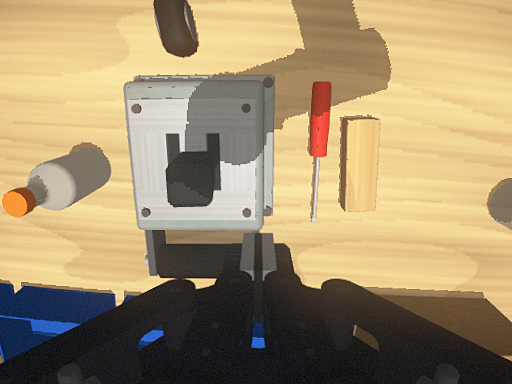

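The wrist view shows the plate square with the tool (screws at (137,108) and (247,212)), the knob at (190,180), and the fingers to its left (255,270) over clear plate. Descending.

Request:
send_rows(translation=[[0,1,25],[0,1,35],[0,1,35],[0,0,35],[0,0,22]], dr=[[0,0,0],[0,0,0],[0,0,0],[0,0,0],[0,0,0]], grip=[0,0,0,0,0])

```text
clock: 4.75
position: [580.2, 64.3, 176.5]
ee_rot: [-0.036, 0.999, -0.0, -0.001]
contact_force: [0.9, -0.4, 0.4]
gripper_width: 0.0
```

```bash
python3 w.py -2 48 178
python3 - <<'E'
from h import *
for n in ["side","wrist"]:
  im=arm.get_image(n); 
  if n=="side": im=cv2.resize(im[100:240,150:330],None,fx=4,fy=4)
  cv2.imwrite(f"pics/{n}2.png",im[:,:,::-1])
E
```

```text
4.75 [580.2  64.3 176.5] x [-0.997 -0.071  0.002] y [-0.071  0.997 -0.   ] F [ 0.9 -0.4  0.4] 0.005869422820598845
gate frame fwd,left -3.422868289302172 75.76531697736469
tool shift [ -1.4 -27.8  -1.4]
```

View pics/side2.png

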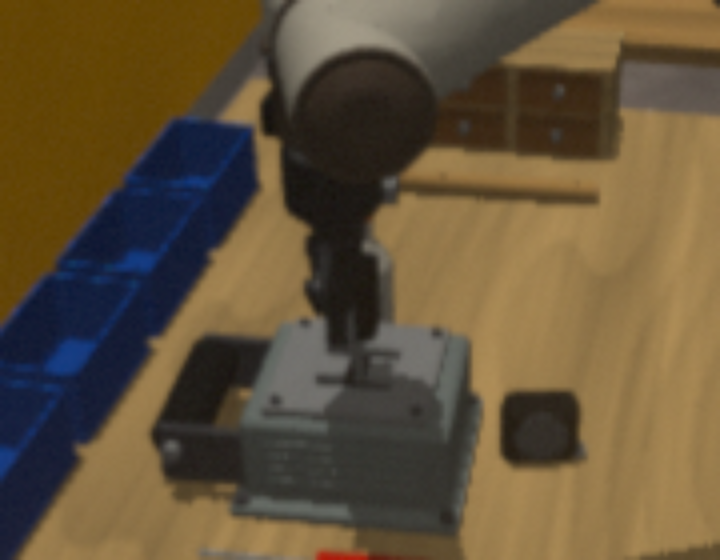

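View pics/wrist2.png

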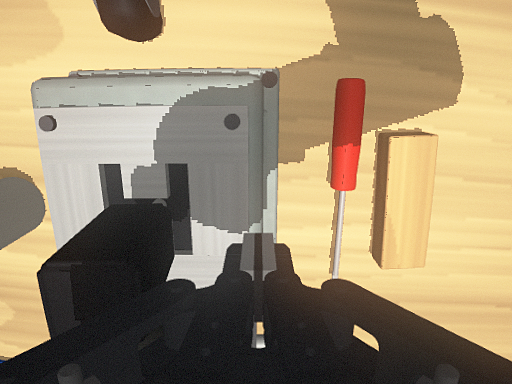

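Request:
send_rows(translation=[[0,-6,0],[0,-8,0],[0,-6,0],[0,-4,0],[0,-3,0]], dr=[[0,0,0],[0,0,0],[0,0,0],[0,0,0],[0,0,0]], grip=[0,0,0,0,0])

```text
clock: 5.48
position: [583.3, 37.6, 178.9]
ee_rot: [-0.036, 0.999, 0.0, 0.001]
contact_force: [-1.1, 3.1, 2.0]
gripper_width: 0.1
```

Request:
send_rows(translation=[[0,-3,0],[0,-3,0],[0,-3,0],[0,-3,0],[0,-3,0]], dr=[[0,0,0],[0,0,0],[0,0,0],[0,0,0],[0,0,0]], grip=[0,0,0,0,0])

```text
clock: 6.1
position: [585.2, 23.0, 180.4]
ee_rot: [-0.036, 0.999, 0.0, 0.002]
contact_force: [-0.7, 2.4, 8.5]
gripper_width: 0.0
```

Request:
send_rows(translation=[[0,-3,0],[0,-3,0],[0,-3,0],[0,-3,0],[0,-3,0]], dr=[[0,0,0],[0,0,0],[0,0,0],[0,0,0],[0,0,0]], grip=[0,0,0,0,0])

```text
clock: 6.72
position: [586.5, 7.7, 181.2]
ee_rot: [-0.037, 0.999, -0.0, 0.002]
contact_force: [-1.2, 2.3, 11.0]
gripper_width: 0.2
```

```bash
python3 w.py -2 -10 178
python3 - <<'E'
from h import *
for n in ["scene","wrist"]:
  im=arm.get_image(n); 
  for t in ["knob"]: print(n,arm.place_of(t,n)[:2])
  if n=="scene": im=cv2.resize(im[120:270,180:340],None,fx=4,fy=4)
  cv2.imwrite(f"pics/{n}3.png",im[:,:,::-1])
E
```

```text
6.725 [586.5   7.7 181.2] x [-0.997 -0.073 -0.005] y [-0.073  0.997 -0.001] F [-1.2  2.3 11. ] 0.18187244718055331
gate frame fwd,left -1.1070556525184307 18.852128460469846
tool shift [  1.  -28.8   3.2]
scene [{'xyz': [584.7, -20.7, 183.1], 'confidence': 0.68}]
wrist []
```

View pics/scene3.png

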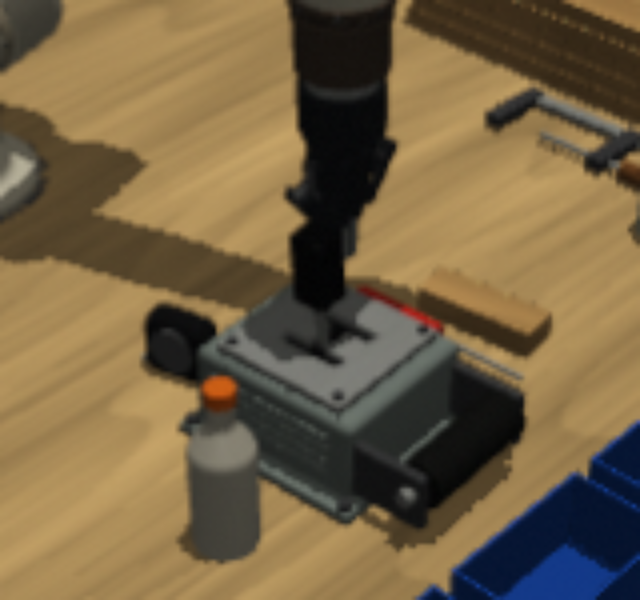

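View pics/wrist3.png

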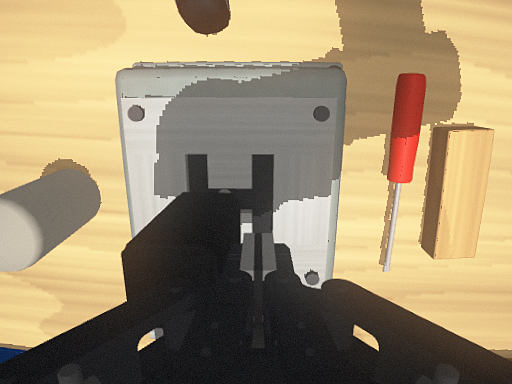

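Upward force is building to 11 N, probably from the knuckles bearing on the knob's top left edge. I'll back off slightly, raise the tool, then continue.

Request:
send_rows(translation=[[0,2,-4],[0,2,-5],[0,0,-3],[0,0,0],[0,0,0]], dr=[[0,0,0],[0,0,0],[0,0,0],[0,0,0],[0,0,0]], grip=[0,0,0,0,0])

```text
clock: 7.55
position: [584.5, 11.6, 190.0]
ee_rot: [-0.036, 0.999, -0.0, -0.0]
contact_force: [-0.5, 0.7, -0.4]
gripper_width: -0.0
```

Request:
send_rows(translation=[[0,-3,0],[0,-3,0],[0,-3,0],[0,-3,0],[0,-3,0]], dr=[[0,0,0],[0,0,0],[0,0,0],[0,0,0],[0,0,0]], grip=[0,0,0,0,0])

```text
clock: 8.18
position: [585.7, -3.3, 190.2]
ee_rot: [-0.036, 0.999, 0.0, -0.0]
contact_force: [0.3, 1.6, -1.4]
gripper_width: 0.0
```

```bash
python3 w.py -2 -10 192
```

```text
8.175 [585.7  -3.3 190.2] x [-0.997 -0.072  0.   ] y [-0.072  0.997  0.   ] F [ 0.3  1.6 -1.4] 0.0448413670694951
gate frame fwd,left -2.6923869223575734 7.899020817757976
tool shift [ -0.7 -17.9  -1.8]
```

Request:
send_rows(translation=[[0,-3,0],[0,-3,0],[0,-3,0],[0,-3,0],[0,-3,0]], dr=[[0,0,0],[0,0,0],[0,0,0],[0,0,0],[0,0,0]], grip=[0,0,0,0,0])

```text
clock: 8.8
position: [586.8, -18.4, 190.3]
ee_rot: [-0.036, 0.999, -0.0, -0.0]
contact_force: [-0.4, 1.6, -1.1]
gripper_width: -0.2
```

Request:
send_rows(translation=[[0,-2,0],[0,-2,0],[0,-2,0],[0,-1,0],[0,-1,0]], dr=[[0,0,0],[0,0,0],[0,0,0],[0,0,0],[0,0,0]], grip=[0,0,0,0,0])

```text
clock: 9.43
position: [587.4, -26.2, 190.4]
ee_rot: [-0.036, 0.999, 0.0, 0.0]
contact_force: [0.0, 2.2, -1.4]
gripper_width: -0.1
```

```bash
python3 w.py -2 -20 192;  python3 - <<'E'
from h import *
for n in ["scene"]:
  im=arm.get_image(n); 
  for t in ["knob"]: print(n,arm.place_of(t,n)[:2])
  if n=="scene": im=cv2.resize(im[120:270,180:340],None,fx=4,fy=4)
  cv2.imwrite(f"pics/{n}4.png",im[:,:,::-1])
E
```

```text
9.425 [587.4 -26.2 190.4] x [-0.997 -0.072 -0.   ] y [-0.072  0.997  0.   ] F [ 0.   2.2 -1.4] -0.05732803509331469
gate frame fwd,left -2.65152609726597 -15.093024427974843
tool shift [-0.7 -4.9 -1.6]
scene [{'xyz': [587.2, -54.0, 179.1], 'confidence': 0.63}, {'xyz': [595.5, 207.1, 2.6], 'confidence': 0.29}]
```

View pics/scene4.png

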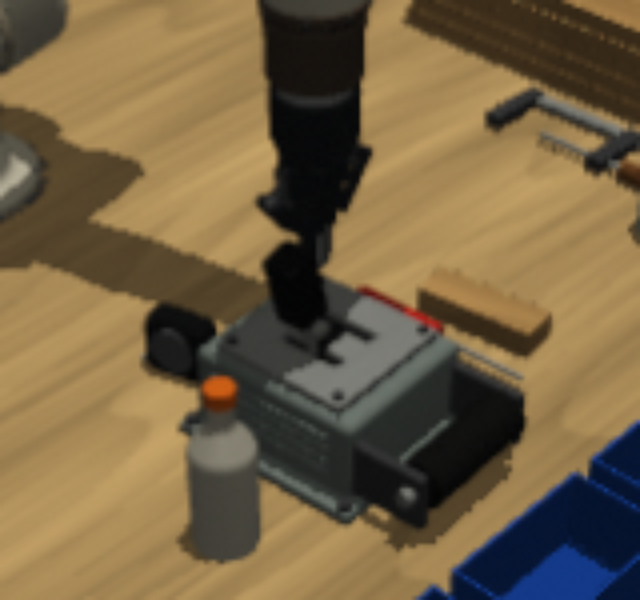

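Request:
send_rows(translation=[[0,-1,0],[0,-1,0],[0,-1,0],[0,-1,0],[0,0,0]], dr=[[0,0,0],[0,0,0],[0,0,0],[0,0,0],[0,0,0]], grip=[0,0,0,0,0])

```text
clock: 10.15
position: [587.7, -30.3, 190.3]
ee_rot: [-0.036, 0.999, -0.0, -0.0]
contact_force: [0.7, 1.4, -0.2]
gripper_width: 0.1
```

Request:
send_rows(translation=[[0,-1,0],[0,-1,0],[0,-1,0],[0,0,0],[0,0,0]], dr=[[0,0,0],[0,0,0],[0,0,0],[0,0,0],[0,0,0]], grip=[0,0,0,0,0])

```text
clock: 10.78
position: [587.9, -33.2, 190.3]
ee_rot: [-0.036, 0.999, -0.0, 0.0]
contact_force: [-0.8, 2.3, -0.5]
gripper_width: 0.1
```

Request:
send_rows(translation=[[0,-1,0],[0,-1,0],[0,-1,0],[0,0,0],[0,0,0]], dr=[[0,0,0],[0,0,0],[0,0,0],[0,0,0],[0,0,0]], grip=[0,0,0,0,0])

```text
clock: 11.4
position: [588.1, -36.2, 190.3]
ee_rot: [-0.036, 0.999, -0.0, 0.0]
contact_force: [-0.5, 1.0, -0.6]
gripper_width: -0.1
```

```bash
python3 w.py -2 -20 192;  python3 - <<'E'
from h import *
for n in ["scene","side"]:
  im=arm.get_image(n); 
  for t in ["knob"]: print(n,arm.place_of(t,n)[:2])
E
```

```text
11.4 [588.1 -36.2 190.3] x [-0.997 -0.072  0.   ] y [-0.072  0.997 -0.   ] F [-0.5  1.  -0.6] -0.1102987033897294
gate frame fwd,left -2.652597555697972 -25.094566988375327
tool shift [-0.7  5.1 -1.7]
scene [{'xyz': [585.5, -61.5, 178.0], 'confidence': 0.53}]
side [{'xyz': [588.4, -61.9, 175.7], 'confidence': 0.45}]
```

Request:
send_rows(translation=[[0,-1,0],[0,0,0],[0,-1,0],[0,0,0],[0,0,0]], dr=[[0,0,0],[0,0,0],[0,0,0],[0,0,0],[0,0,0]], grip=[0,0,0,0,0])

```text
clock: 12.22
position: [588.3, -38.2, 190.3]
ee_rot: [-0.036, 0.999, -0.0, -0.0]
contact_force: [0.2, 1.5, -0.9]
gripper_width: 0.0
```

Request:
send_rows(translation=[[0,-1,0],[0,0,0],[0,0,0],[0,0,0],[0,0,0]], dr=[[0,0,0],[0,0,0],[0,0,0],[0,0,0],[0,0,0]], grip=[0,0,0,0,0])

```text
clock: 12.85
position: [588.4, -39.1, 190.3]
ee_rot: [-0.036, 0.999, 0.0, -0.0]
contact_force: [-0.3, 1.9, -1.3]
gripper_width: -0.6
```

Run:
```python
from h import *
o=[]
for n,c in [("scene",(205,150)),("side",(180,120))]:
  im=arm.get_image(n); 
  print(n,arm.place_of("knob",n)[:2])
  x,y=c; o.append(cv2.resize(im[y:y+120,x:x+100],None,fx=4,fy=4,interpolation=cv2.INTER_CUBIC))
cv2.imwrite("pics/c5.png",np.hstack(o)[:,:,::-1])
```

```text
scene [{'xyz': [585.0, -63.5, 178.5], 'confidence': 0.7}]
side [{'xyz': [588.7, -61.9, 173.2], 'confidence': 0.47}]
```

View pics/c5.png

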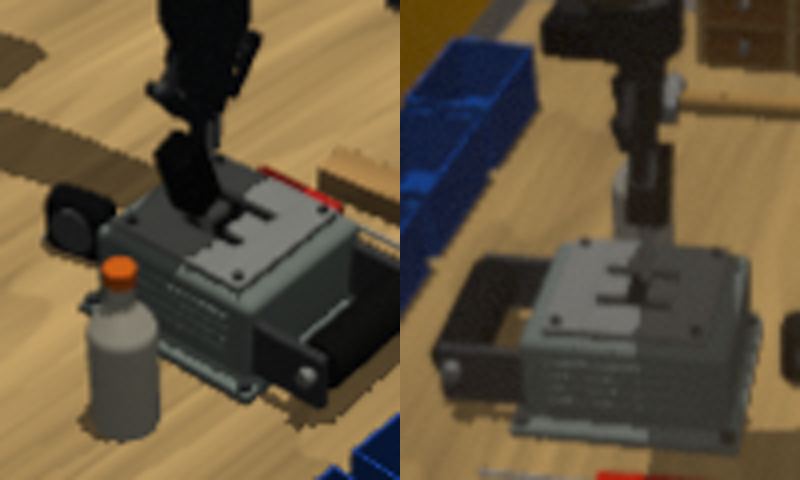

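The lever leans well to the right (scene view, knob at (190,180)) at about 0.3 rad. A few more 1 mm steps should find the stop.

Request:
send_rows(translation=[[0,-1,0],[0,0,0],[0,-1,0],[0,0,0],[0,0,0]], dr=[[0,0,0],[0,0,0],[0,0,0],[0,0,0],[0,0,0]], grip=[0,0,0,0,0])

```text
clock: 13.68
position: [588.5, -41.0, 190.2]
ee_rot: [-0.036, 0.999, 0.0, -0.0]
contact_force: [-0.7, 4.0, -2.1]
gripper_width: -0.5
```

Request:
send_rows(translation=[[0,-1,0],[0,0,0],[0,-1,0],[0,0,0],[0,0,0]], dr=[[0,0,0],[0,0,0],[0,0,0],[0,0,0],[0,0,0]], grip=[0,0,0,0,0])

```text
clock: 14.3
position: [588.6, -43.0, 190.2]
ee_rot: [-0.036, 0.999, 0.0, -0.0]
contact_force: [0.3, 5.6, -2.6]
gripper_width: -0.3
```

Force is climbing to 5.6 N, so the lever is at the right-hand stop. Backing off left, rising, and going around to the near side.

Request:
send_rows(translation=[[0,6,0],[0,10,-10],[0,4,-25],[0,0,-20],[20,0,0]], dr=[[0,0,0],[0,0,0],[0,0,0],[0,0,0],[0,0,0]], grip=[0,0,0,0,0])

```text
clock: 14.92
position: [569.1, -24.6, 248.2]
ee_rot: [-0.036, 0.999, -0.0, 0.003]
contact_force: [-0.4, 0.5, -0.1]
gripper_width: -0.2
```

Request:
send_rows(translation=[[30,0,0],[15,0,0],[0,-15,0],[0,-20,0],[0,0,0]], dr=[[0,0,0],[0,0,0],[0,0,0],[0,0,0],[0,0,0]], grip=[0,0,0,0,0])

```text
clock: 15.55
position: [525.7, -64.1, 245.4]
ee_rot: [-0.035, 0.999, -0.0, 0.0]
contact_force: [0.1, 0.6, 0.1]
gripper_width: -0.3
```

```bash
python3 w.py -62 -50 178;  python3 - <<'E'
from h import *
for n in ["scene","side","wrist"]:
  im=arm.get_image(n); 
  print(n,arm.place_of("knob",n)[:2])
cv2.imwrite("pics/w6.png",im[:,:,::-1])
E
```

```text
15.55 [525.7 -64.1 245.4] x [-0.998 -0.07  -0.   ] y [-0.07   0.998 -0.001] F [0.1 0.6 0.1] -0.27251064449187895
gate frame fwd,left -66.90231248888979 -48.45827419086045
tool shift [-4.9 -1.5 67.4]
scene [{'xyz': [586.5, -60.7, 174.2], 'confidence': 0.55}]
side [{'xyz': [587.6, -64.9, 174.5], 'confidence': 0.48}]
wrist []
```

View pics/w6.png

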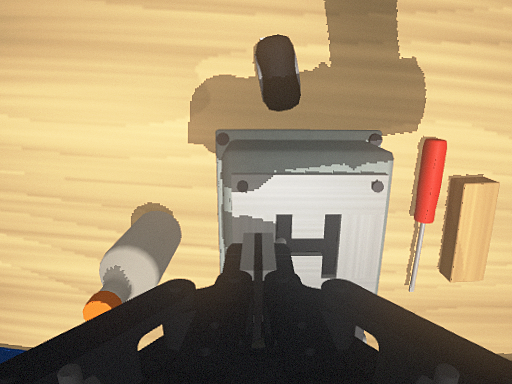

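The gripper sits on the near side, in line with the tilted knob (hidden behind the fingers at (258,270)), and nothing is in the way below. Descending.

Request:
send_rows(translation=[[0,-1,15],[0,-2,20],[0,0,20],[0,0,12],[0,0,0]], dr=[[0,0,0],[0,0,0],[0,0,0],[0,0,0],[0,0,0]], grip=[0,0,0,0,0])

```text
clock: 16.48
position: [524.4, -65.7, 177.1]
ee_rot: [-0.036, 0.999, -0.0, -0.001]
contact_force: [0.2, -0.1, -0.7]
gripper_width: 0.2
```

Request:
send_rows(translation=[[-6,0,0],[-7,0,0],[-5,0,0],[-4,0,0],[-4,0,0]], dr=[[0,0,0],[0,0,0],[0,0,0],[0,0,0],[0,0,0]], grip=[0,0,0,0,0])

```text
clock: 17.1
position: [551.3, -63.9, 178.3]
ee_rot: [-0.036, 0.999, 0.0, 0.0]
contact_force: [0.6, -0.4, -0.0]
gripper_width: -0.2
```

Request:
send_rows(translation=[[-3,0,0],[-3,0,0],[-3,0,0],[-3,0,0],[-3,0,0]], dr=[[0,0,0],[0,0,0],[0,0,0],[0,0,0],[0,0,0]], grip=[0,0,0,0,0])

```text
clock: 17.73
position: [565.5, -63.0, 178.3]
ee_rot: [-0.036, 0.999, -0.0, -0.001]
contact_force: [-2.5, -0.5, 2.0]
gripper_width: -0.4
```

```bash
python3 w.py -62 -50 178;  python3 - <<'E'
from h import *
o=[]
for n,c in [("scene",(205,150)),("side",(180,120))]:
  im=arm.get_image(n); 
  print(n,arm.place_of("knob",n)[:2])
  x,y=c; o.append(cv2.resize(im[y:y+120,x:x+100],None,fx=4,fy=4,interpolation=cv2.INTER_CUBIC))
cv2.imwrite("pics/c7.png",np.hstack(o)[:,:,::-1])
E
```

```text
17.725 [565.5 -63.  178.3] x [-0.997 -0.072  0.002] y [-0.072  0.997 -0.   ] F [-2.5 -0.5  2. ] -0.4115608362078636
gate frame fwd,left -27.156724168099025 -50.209624075887426
tool shift [34.8  0.2  0.4]
scene [{'xyz': [594.0, -64.5, 175.7], 'confidence': 0.76}]
side [{'xyz': [586.7, 144.6, 2.7], 'confidence': 0.73}, {'xyz': [592.7, -62.3, 174.5], 'confidence': 0.65}]
```

View pics/c7.png

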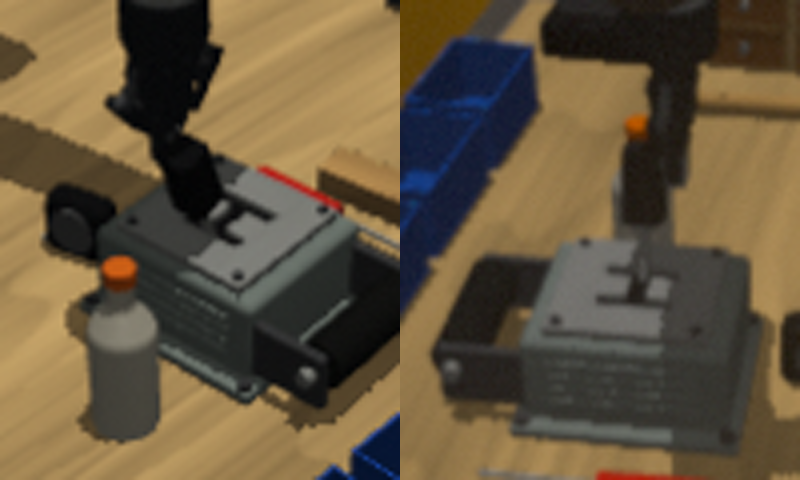

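Request:
send_rows(translation=[[-3,0,0],[-3,0,0],[-3,0,0],[-3,0,0],[-3,0,0]], dr=[[0,0,0],[0,0,0],[0,0,0],[0,0,0],[0,0,0]], grip=[0,0,0,0,0])

```text
clock: 18.55
position: [581.3, -61.7, 178.3]
ee_rot: [-0.036, 0.999, -0.0, 0.0]
contact_force: [-2.4, 0.2, 1.7]
gripper_width: -0.5
```

Request:
send_rows(translation=[[-3,0,0],[-3,0,0],[-3,0,0],[-3,0,0],[-3,0,0]], dr=[[0,0,0],[0,0,0],[0,0,0],[0,0,0],[0,0,0]], grip=[0,0,0,0,0])

```text
clock: 19.18
position: [595.9, -60.5, 177.9]
ee_rot: [-0.036, 0.999, 0.0, -0.0]
contact_force: [-2.4, 0.4, 0.4]
gripper_width: 0.1
```

```bash
python3 w.py -62 -50 178;  python3 - <<'E'
from h import *
for n in ["scene","side"]:
  im=arm.get_image(n); 
  print(n,arm.place_of("knob",n)[:2])
E
```

```text
19.175 [595.9 -60.5 177.9] x [-0.997 -0.072  0.001] y [-0.072  0.997  0.   ] F [-2.4  0.4  0.4] 0.14352657419612186
gate frame fwd,left 3.3144628285125615 -49.902362344495224
tool shift [65.3 -0.1 -0. ]
scene [{'xyz': [618.7, -60.3, 174.4], 'confidence': 0.68}]
side [{'xyz': [622.6, -58.8, 174.6], 'confidence': 0.76}, {'xyz': [605.2, -58.0, 180.6], 'confidence': 0.67}]
```

Request:
send_rows(translation=[[-3,0,0],[-3,0,0],[-3,0,0],[-2,0,0],[-2,0,0]], dr=[[0,0,0],[0,0,0],[0,0,0],[0,0,0],[0,0,0]], grip=[0,0,0,0,0])

```text
clock: 20.0
position: [609.0, -59.7, 178.3]
ee_rot: [-0.036, 0.999, -0.0, -0.0]
contact_force: [-3.3, -0.6, -1.1]
gripper_width: 0.1
```

Request:
send_rows(translation=[[-1,0,0],[-1,0,0],[-1,0,0],[-1,0,0],[-1,0,0]], dr=[[0,0,0],[0,0,0],[0,0,0],[0,0,0],[0,0,0]], grip=[0,0,0,0,0])

```text
clock: 20.62
position: [614.0, -59.4, 178.3]
ee_rot: [-0.036, 0.999, -0.0, 0.0]
contact_force: [-1.3, 0.1, -0.9]
gripper_width: 0.2
```

Request:
send_rows(translation=[[-1,0,0],[-1,0,0],[-1,0,0],[0,0,0],[0,0,0]], dr=[[0,0,0],[0,0,0],[0,0,0],[0,0,0],[0,0,0]], grip=[0,0,0,0,0])

```text
clock: 21.25
position: [616.6, -59.2, 178.2]
ee_rot: [-0.036, 0.999, 0.0, -0.0]
contact_force: [-2.6, 1.5, -0.7]
gripper_width: -0.1
```

```bash
python3 w.py -62 -50 178;  python3 - <<'E'
from h import *
for n in ["scene","side"]:
  im=arm.get_image(n); 
  print(n,arm.place_of("knob",n)[:2])
E
```

```text
21.25 [616.6 -59.2 178.2] x [-0.997 -0.072  0.001] y [-0.072  0.997  0.   ] F [-2.6  1.5 -0.7] -0.13392218654302454
gate frame fwd,left 24.1194564368918 -50.055056496971424
tool shift [86.1  0.1  0.2]
scene [{'xyz': [638.2, -57.9, 167.3], 'confidence': 0.58}]
side [{'xyz': [587.2, -13.0, 103.5], 'confidence': 0.55}, {'xyz': [641.7, -60.1, 169.1], 'confidence': 0.52}]
```

Request:
send_rows(translation=[[-1,0,0],[0,0,0],[-1,0,0],[0,0,0],[0,0,0]], dr=[[0,0,0],[0,0,0],[0,0,0],[0,0,0],[0,0,0]], grip=[0,0,0,0,0])

```text
clock: 22.08
position: [617.6, -59.2, 177.9]
ee_rot: [-0.036, 0.999, -0.0, -0.002]
contact_force: [-6.6, -0.2, 0.1]
gripper_width: 0.1
```

Request:
send_rows(translation=[[-1,0,0],[0,0,0],[-1,0,0],[0,0,0],[0,0,0]], dr=[[0,0,0],[0,0,0],[0,0,0],[0,0,0],[0,0,0]], grip=[0,0,0,0,0])

```text
clock: 22.7
position: [618.2, -59.2, 177.8]
ee_rot: [-0.036, 0.999, -0.0, -0.003]
contact_force: [-8.7, 1.1, 0.8]
gripper_width: 0.3
```

Request:
send_rows(translation=[[-1,0,0],[-1,0,0],[0,0,0],[0,0,0],[0,0,0]], dr=[[0,0,0],[0,0,0],[0,0,0],[0,0,0],[0,0,0]], grip=[0,0,0,0,0])

```text
clock: 23.32
position: [618.7, -59.2, 177.7]
ee_rot: [-0.036, 0.999, -0.0, -0.005]
contact_force: [-12.3, 0.1, 3.4]
gripper_width: -0.0
```

Request:
send_rows(translation=[[4,0,0],[10,0,0],[20,0,0],[30,0,0],[20,0,0]], dr=[[0,0,0],[0,0,0],[0,0,0],[0,0,0],[0,0,0]], grip=[0,0,0,0,0])

```text
clock: 23.95
position: [539.9, -64.6, 179.5]
ee_rot: [-0.036, 0.999, 0.0, 0.003]
contact_force: [-0.3, 0.4, -0.0]
gripper_width: 0.2
```

Request:
send_rows(translation=[[0,0,-20],[0,0,-30],[0,0,-30],[0,0,0],[0,0,0]], dr=[[0,0,0],[0,0,0],[0,0,0],[0,0,0],[0,0,0]], grip=[0,0,0,0,0])

```text
clock: 24.58
position: [539.5, -64.6, 258.4]
ee_rot: [-0.036, 0.999, 0.0, 0.001]
contact_force: [0.9, -0.0, 0.9]
gripper_width: -0.2
```

```bash
python3 w.py;  python3 - <<'E'
from h import *
o=[]
for n,c in [("scene",(205,150)),("side",(180,120))]:
  im=arm.get_image(n); 
  for t in ["knob","glue","tape"]: print(n,arm.place_of(t,n)[:2])
  x,y=c; o.append(cv2.resize(im[y:y+120,x:x+100],None,fx=4,fy=4,interpolation=cv2.INTER_CUBIC))
cv2.imwrite("pics/c9.png",np.hstack(o)[:,:,::-1])
E
```

```text
24.575 [539.5 -64.6 258.4] x [-0.997 -0.072 -0.002] y [-0.072  0.997  0.   ] F [ 0.9 -0.   0.9] -0.18140925841272315
gate frame fwd,left -53.193740698240106 -49.87250650290826
scene [{'xyz': [641.4, -57.2, 166.8], 'confidence': 0.69}]
scene [{'xyz': [630.6, -179.7, 0.9], 'confidence': 0.59}]
scene [{'xyz': [432.8, -49.4, -4.3], 'confidence': 0.69}, {'xyz': [595.9, 207.3, 1.2], 'confidence': 0.46}]
side []
side [{'xyz': [630.5, -184.2, -3.0], 'confidence': 0.64}]
side [{'xyz': [434.8, -49.4, -0.8], 'confidence': 0.7}]
```

View pics/c9.png

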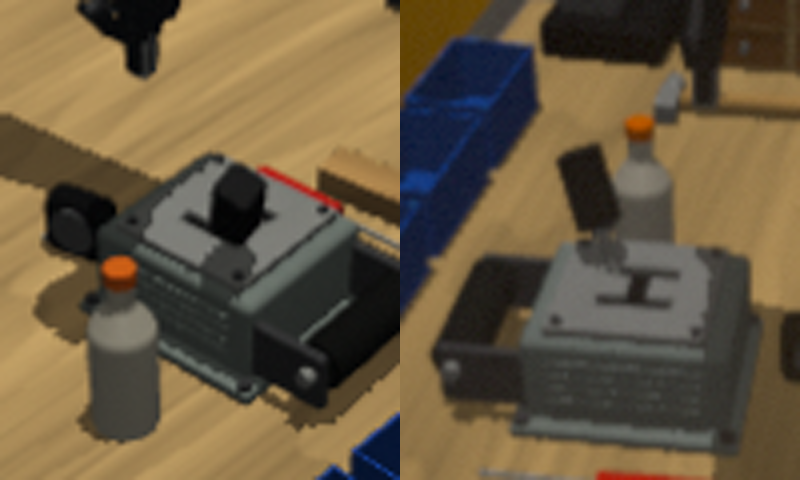

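The lever leans forward and right, with the knob at (240,205) in the scene crop and (585,190) in the side crop. The gripper is clear, so I'm handing the job in.

```bash
python3 -c "
from bench import arm
print(arm.job_done())"
```

```text
the job is handed in; nothing more can be done
None
```

The lever is in the right-hand forward slot (third gear), and I handed the job in at about 25 s of the 42 s allowed. No verdict was reported. I pushed only with the closed fingertips: on the knob's left face until it met the right-hand stop (about 6 N), then on its near face until the forward stop (about 12 N). I then withdrew the gripper clear of everything.

**Lever position:** the last scene picture puts the knob at about (641, -57, 167) mm. That is roughly 49 mm forward and 50 mm right of the gate centre, which matches both stops at about 0.3 rad. The joint angles themselves were never read directly.

**Bystanders:** in the last pictures the glue bottle and tape measure are within about 2 mm of where they started. I did not measure the others again, but the arm went nowhere near them.

**What went wrong or disagreed:**
- In the first push, the upward force on the tool rose to 11 N, probably because the gripper's knuckles were bearing on the knob's top edge. Raising the tool cleared it.
- In the final check the side camera's detector did not find the knob, though its picture shows the lever forward and to the right.

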